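# Tip the rusks out and lock the prop leg at its mark

### The arm

A 6-joint arm with a two-finger parallel gripper is mounted at the origin on the work surface. World frame = base frame: x ahead of the robot, y to its left, z up, the work surface at z = 0. Lengths are in m, angles in rad, forces in N, time in s.
With the tool pointing down it reaches from about 0.375 to 0.9 m from the base axis. Payload 3.1 kg.
Tool frame: the origin (TCP) lies midway between the tips of the shut fingers; the grasp point (between the pads) lies 19 mm behind it (manip.grip_depth is the distance from the TCP to the grasp point, in m); z points along the fingers, y is the line along which they close (so a half turn about z gives the same grasp; the last joint's range is limited). The gripper opens to 85 mm and grips with 20 to 120 N. Pads are 22 mm wide; open, the fingers measure 114 mm over their backs; the gripper's body (76 mm by 85 mm) begins 54 mm behind the grasp point. The pads swing forward as they close: fully open they stand 13 mm farther back than shut.
Start: joints at [0.959, 0.527, 1.433, -0, 1.181, -0.178], TCP at [0.263, 0.567, 0.231] pointing down, gripper open.
Joint ranges: [-3.08, 3.08], [-0.75, 2.2], [0.22, 2.44], [-1.43, 4.57], [0, 2.65], [-2.85, 2.85]. Speed limits (rad/s): [2.79, 2.79, 3.14, 3.14, 3.14, 3.14].

### API

Orientations are given as a rotation vector (axis times angle).
In Python, from bench import manip, camera, camera_info gives the robot as it stands.
- The arm moves only by the tool play_rows, never from a script. Its argument "plan" is a list of rows, each an object with "offset": the shift along the tool's x, y, z in mm, a list of three; "delta_rot": the turn, a rotation vector about the tool's x, y, z in rad, a list of three; "fingers": the finger opening in mm, from 0 to 85.4. In form: [{"offset": [x, y, z], "delta_rot": [ax, ay, az], "fingers": fingers}, ...]. A call has 1 to 8 rows; each row is the pose to reach, as a shift and turn from the pose commanded when the call began, along the tool's axes at that moment; what a row does not reach only later rows make up. A row lasts 1/8 s, in which the tool goes at most 62.5 mm and 10.7 degrees, less where a joint would pass 70% of its speed; a pose out of reach is approached as far as the arm can. A call with a gripper value outside its range is refused whole. The fingers move at their own pace and stop on an object; the grip force is fixed at half the most. Time passes only in rows, so rows that repeat a pose let the fingers close. It gives the time, the measured TCP pose, the force, the opening and the grip force at its end, in the units of the state.
- manip.sense(): the state, without advancing time (a new reading comes with each control period).
- camera(name): name is "scene" or "top" or "wrist"; returns the picture (400x640x3 uint8, red, green, blue); there is no depth.
- camera_info(name): a dict with "vertical_fov" (degrees; the focal length in pixels is half the picture's height over the tangent of half this angle, whatever the lens; pixels are square), "cx", "cy" (the principal point, pixels), "rvec" (rotation vector, rad) and "tvec" (3), from world to camera coordinates, as OpenCV has them. Camera axes: x right, y down, z forward; pixel columns grow to the right and rows downward; lengths in m; the calibration is good to about 2 mm. A picture is of the moment at which its call begins: read the wrist's pose just before it. camera_info takes no time and is no camera call; for the wrist camera it gives the pose at the moment of the call.
- manip.sign_off(): hands the job in; it is judged then, once.
The state is a dict: "time": time; "joints": joint angles; "qvel": joint speeds; "effort": joint torques, N m; "ee_pos": TCP position; "eef_rot": TCP orientation; "force": force on the tool from outside, world axes, zero at the start; "ft_torque": the same for the moment, N m; "width": finger opening in m; "grip_force": force on a finger pad.
Only numpy, scipy, OpenCV 4.12 (cv2) and the standard library are available. Lean on these libraries where they do the work, as an engineer would, in place of code of your own. Each camera call takes 0.05 s, during which the arm holds its last target. There are 200 camera calls.

### The job

Tip the rusk tray into the cane basket: push the stand's sliding leg along by its grip plate until its pointer lines up with the upright index tab on the scale bar, with the cam lever still open and every rusk out in the basket. Then, holding the leg there, pinch the cam lever shut against it, and finish while still holding plate and lever pinched together with the pointer on the tab and the tray up: do not let go, because the cam alone does not carry the tray. Leave the basket and the other things on the table where they are.

Things in the scene. Friction and masses are not known exactly. Their poses are not given: they have to be found in the camera images.
- stand: Fixed tipping stand on a plywood base, in its own frame x -200 to +90, y -215 to +100 mm, 15 mm thick. Origin on the table under the middle of the tray's width; z up; y = the direction in which the leg is pushed and the tray pours; the leg's handle is on the -x side (towards the robot).
- tray (a joint): Tilt of the aluminium tray, rad: 0 flat, about 0.65 to 0.8 with the leg at the mark. Hinged about stand x at y +88 mm, 112 mm up. Flat it spans stand x -70 to +70, y -100 to +108 mm, underside 118 mm up; 30 mm rims, none at the +y lip. Its -y end rises, to 280 mm above the table.
- leg (a joint): Sliding leg foot, m along stand +y: 0 = tray flat (start), 0.14 = end of travel; at the mark about 0.10 to 0.13. A prop on it lifts the tray; the tray's weight pushes it back towards 0 with a few newtons, and it slides back when let go.
- pointer (a point): Tip of the thin pointer at the -x end of the leg's cross arm, 44 mm above the table, moves with the leg. It lies at the same y (stand frame) as the leg's middle.
- mark (a point): The length mark: middle of the small upright dark steel index tab (6 mm in y, 30 mm in x, top 52 mm above the table) on the scale bar, 13 mm to the -x side of the pointer's path. Axes as the stand's. The leg is at the mark when pointer and tab have the same y in the stand frame. The tab stands elsewhere each time; it is not to be moved.
- grip_plate: Upright aluminium grip plate fixed on the leg's cross arm: 26 mm in stand x, 8 mm in y, 58 mm tall. Origin at the middle of its foot, 45 mm above the table; in the stand frame 40 mm to +x and 12 mm to -y of the pointer tip. The cross arm under it is 40 mm wide in y, top 46 mm above the table; the tray's side is 55 mm away in x.
- plate_mid (a point): Middle of the grip plate, 80 mm above the table. Its -y face (the one to push on, 4 mm from here) is free.
- cam_lever (a joint): Dark steel cam lever, rad: 0 = shut (upright, parallel to the grip plate), 0.45 to 0.62 = open at the start (leaning towards stand +y, away from the plate), stops at 0 and 0.75. It turns about stand x on a pivot 53 mm above the table and 18 mm to the +y side of the grip plate's middle; it stays where it is left (about 3 N at its tip moves it).
- lever_tip (a point): Round free end of the cam lever, on the lever's middle plane, 52 mm from the pivot. The lever is 26 mm in x, 8 mm thick. Shut, plate and lever together are 26 mm across in y from the plate's outer face to the lever's; open, up to 59 mm. Pinched between the two fingers of a gripper that closes along stand y it swings shut.
- basket: Loose round cane basket, 200 mm across at the rim, 75 mm high, 350 g, standing under the tray's lip. Origin at the centre of its underside.
- rusk0: Loose chunk of hard rusk, 34 x 30 x 26 mm, 18 g, lying on the tray (not to be handled one by one). Origin at the centre of its underside as built.
- rusk1: Loose chunk of hard rusk, 38 x 28 x 24 mm, 18 g, lying on the tray (not to be handled one by one). Origin at the centre of its underside as built.
- rusk2: Loose chunk of hard rusk, 30 x 36 x 28 mm, 18 g, lying on the tray (not to be handled one by one). Origin at the centre of its underside as built.
- rusk3: Loose chunk of hard rusk, 34 x 32 x 24 mm, 18 g, lying on the tray (not to be handled one by one). Origin at the centre of its underside as built.
- half_loaf: Bystander: half a loaf, 125 mm long, 100 mm high, beyond the stand. Origin under its middle.
- roll: Bystander: crusty roll, 95 x 65 x 65 mm, on the table off the stand's -y end. Origin under its middle.
- jar: Bystander: glass jar with steel cap, 72 mm across, 110 mm high. Origin under its middle.
- scraper: Bystander: dough scraper lying flat, about 115 x 105 mm, 24 mm high. Origin under its middle.
- mug: Bystander: white mug, 80 mm across, 92 mm high. Origin under its middle.
- brush: Bystander: pastry brush lying flat. Origin under its middle.
Things that resemble listed ones, but are neither listed nor needed, are in the scene too. What is shaped like the basket but yellow is not meant.

How it is judged:
By the outcome, as a careful person would: the job done as asked, in the order asked, and still so for the second after the job is handed in, while the arm keeps its last pose, push and grip.
It also fails if it takes over 50 s, if anything falls off the work surface, if the arm or the gripper's body presses on something with over 40 N, if the wrist force passes 120 N, or if a joint passes its speed limit or range.

## Working session

There is one attempt and no reset: what is moved stays moved. The work goes in short steps, Python scripts to look and compute and a tool call to move; the robot and the scene stay as the last step left them, time stands still between calls to the robot, and variables do not carry over. Pictures are saved under pics/ and viewed, at most 12 in all, crops included, and the job is handed in when it is done.

Besides the shell and the picture viewer there is one more tool, called after "Emit:" as name(argument=value, ...), one argument or row to a line, values as JSON. play_rows: Moves the arm, as the interface text tells. Its arguments: {"type":"object","properties":{"plan":{"type":"array","items":{"type":"object","properties":{"offset":{"type":"array","items":{"type":"number"}},"delta_rot":{"type":"array","items":{"type":"number"}},"fingers":{"type":"number"}}}}},"required":["plan"]}

```bash
mkdir -p pics; cat > h.py <<'E'
import numpy as np, cv2
from bench import manip, camera, camera_info
def K(i,shape=(400,640)):
    f=shape[0]/2/np.tan(np.radians(i["vertical_fov"])/2)
    return f,i["cx"],i["cy"]
def ray(i,u,v):
    f,cx,cy=K(i);R=cv2.Rodrigues(np.array(i["rvec"],float))[0];t=np.array(i["tvec"],float)
    return -R.T@t, R.T@np.array([(u-cx)/f,(v-cy)/f,1.])
def onz(i,u,v,z):
    c,d=ray(i,u,v);return c+d*(z-c[2])/d[2]
def proj(i,P):
    f,cx,cy=K(i);R=cv2.Rodrigues(np.array(i["rvec"],float))[0]
    q=(R@np.atleast_2d(P).T).T+np.array(i["tvec"],float);return np.c_[f*q[:,0]/q[:,2]+cx,f*q[:,1]/q[:,2]+cy]
def snap(n,fn):
    im=camera(n);cv2.imwrite("pics/"+fn,im[:,:,::-1]);return im
E
python3 - <<'E'
from h import *
a=snap("top","top0.png");b=snap("scene","sc0.png")
for n in("top","scene","wrist"):
    i=camera_info(n);print(n,i,ray(i,320,200))
print(manip.sense())
E
```

```text
top {'vertical_fov': 43.69224457804489, 'cx': 309.4931058753555, 'cy': 196.41421382994812, 'rvec': array([ 2.14782198, -2.12161992,  0.18447109]), 'tvec': array([-0.07554497,  0.56487241,  1.52576429])} (array([ 0.30109405, -0.06481558,  1.5993392 ]), array([ 0.16133791, -0.02355796, -0.98686896]))
scene {'vertical_fov': 46.42500158767782, 'cx': 328.40541790624246, 'cy': 200.7332569624645, 'rvec': array([ 2.18957412,  1.13619434, -0.43822585]), 'tvec': array([-0.25856245, -0.30317265,  1.750726  ])} (array([ 1.28820447, -0.57801585,  1.10916034]), array([-0.55654059,  0.36200304, -0.74802653]))
wrist {'vertical_fov': 63.86078421121072, 'cx': 318.3254758461022, 'cy': 198.4862608578362, 'rvec': array([-2.4380164 , -1.55830628, -0.22115016]), 'tvec': array([-0.62512906, -0.03687621,  0.37856899])} (array([0.19869063, 0.59739696, 0.37296056]), array([ 0.25999478, -0.11592364, -0.95865212]))
{'time': 0.1, 'joints': array([ 9.58498315e-01,  5.28379716e-01,  1.43378076e+00, -6.77642139e-06,
        1.18135072e+00, -1.78486121e-01]), 'qvel': array([ 4.90968743e-05, -2.02271773e-03, -4.66565167e-03, -1.26089641e-03,
        9.76664729e-04, -8.36534727e-04]), 'effort': array([ 7.30893498e-05, -4.43298590e+01, -1.78587288e+01, -1.75122377e-04,
        3.88794710e-03,  1.30639452e-05]), 'ee_pos': array([0.26230566, 0.56659566, 0.23042535]), 'eef_rot': array([-6.75937331e-01, -3.06726249e+00,  2.78426620e-03]), 'force': array([ 0.78142748, -0.15959114, -0.10376195]), 'ft_torque': array([-0.01580594, -0.00506902, -0.00739141]), 'grip_force': 0.0, 'width': 0.08526515654270353}
```

View pics/top0.png

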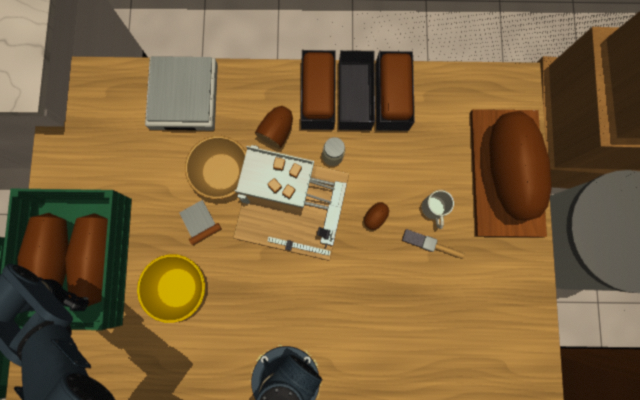

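View pics/sc0.png

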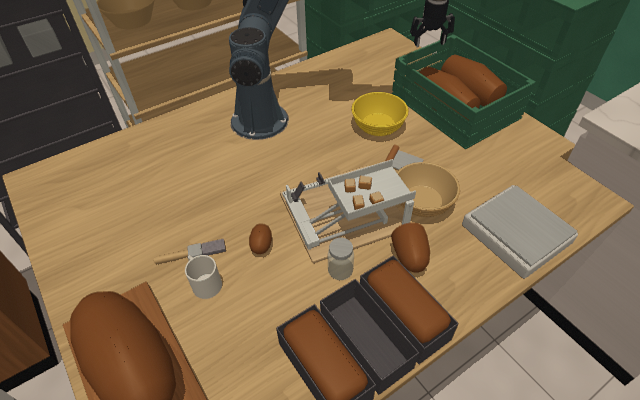

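Top view: the stand is at about (290,200), the basket at (217,168), the leg's arm at (335,215), and the lever and plate at about (325,235). The dark tab is on the scale bar near (290,245). Next I'll enlarge both views.

```bash
python3 - <<'E'
import cv2
a=cv2.imread("pics/top0.png")[140:265,225:360];cv2.imwrite("pics/t1.png",cv2.resize(a,None,fx=4.5,fy=4.5,interpolation=cv2.INTER_CUBIC))
a=cv2.imread("pics/sc0.png")[150:265,275:425];cv2.imwrite("pics/s1.png",cv2.resize(a,None,fx=5,fy=5,interpolation=cv2.INTER_CUBIC))
E
```

```text
(no output)
```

View pics/t1.png

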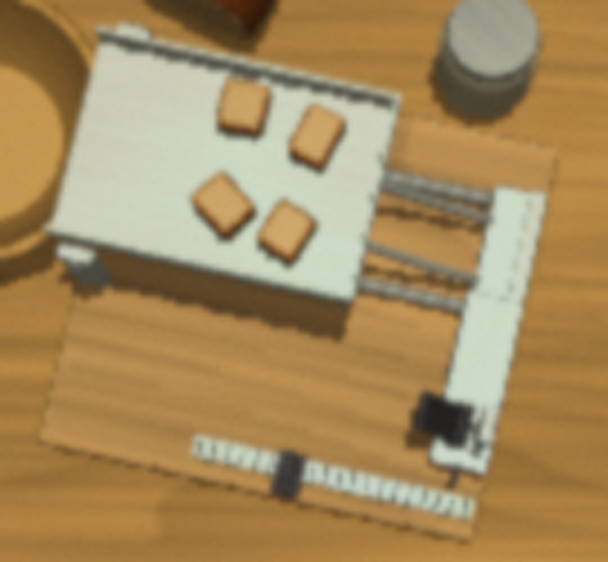

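View pics/s1.png

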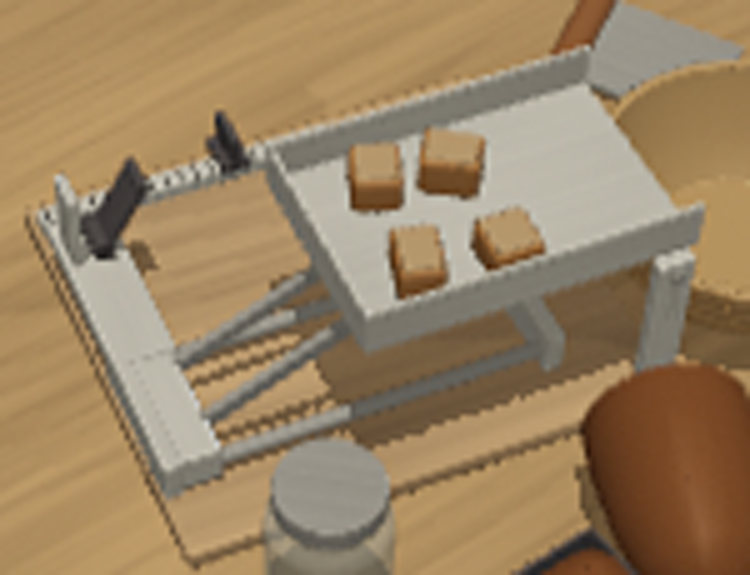

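```bash
cat >> h.py <<'E'
def S2W(p,P):
    P=np.atleast_2d(P).astype(float);c,s=np.cos(p[2]),np.sin(p[2])
    return np.c_[p[0]+c*P[:,0]-s*P[:,1],p[1]+s*P[:,0]+c*P[:,1],P[:,2]]
def W2S(p,W):
    c,s=np.cos(p[2]),np.sin(p[2]);d=np.array(W)[:2]-p[:2];return np.array([c*d[0]+s*d[1],-s*d[0]+c*d[1],W[2]])
E
python3 - <<'E'
from h import *
from scipy.optimize import least_squares
it,isc=camera_info("top"),camera_info("scene")
T=lambda a:np.array(a)/4.5+[225,140]-.4
S=lambda a:np.array(a)/5+[275,150]-.4
tp=T([(42,438),(472,540),(555,150)]);tP=np.array([(-200,100,15),(-200,-215,15),(90,-215,15)])/1e3
tp=np.r_[tp,T([(98,32),(50,232),(353,298),(400,97)])];tP=np.r_[tP,np.array([(70,108,148),(-70,108,148),(-70,-100,148),(70,-100,148)])/1e3]
sp=S([(197,562),(30,217),(590,50),(700,210),(366,318),(270,150)]);sP=np.array([(90,-215,15),(-200,-215,15),(-70,108,148),(70,108,148),(70,-100,148),(-70,-100,148)])/1e3
f=lambda p:np.r_[proj(it,S2W(p,tP))-tp,proj(isc,S2W(p,sP))-sp].ravel()
r=least_squares(f,[.55,0,0],loss="soft_l1");p=r.x;print(p,r.fun.reshape(-1,2).round(1))
np.save("p.npy",p)
for n,uv,z in(("ptr",(455,478),.044),("ptrbase",(455,467),.044),("tab",(290,455),.052),("tab",(290,480),.052),("tab",(285,498),.052),("arm-y side",(487,468),.046),("arm +y side",(432,462),.046),("arm far",(545,195),.046)):
    print(n,(W2S(p,onz(it,*T(uv),z))*1e3).round(1))
for n,uv,z in(("tabtop",(222,115),.052),("platetopL",(62,178),.103),("levertip",(135,163),.098)):
    print("sc",n,(W2S(p,onz(isc,*S(uv),z))*1e3).round(1))
print((S2W(p,[(0,0,0)]),it and None, "basket",onz(it,217,168,.075)))
E
```

```text
[ 0.60990655  0.03327709 -0.20962125] [[-1.   0.8]
 [ 0.4  0.2]
 [ 1.  -0.8]
 [-0.5 -1.1]
 [-1.2 -0.8]
 [ 0.1 -0.1]
 [ 0.  -0.6]
 [-1.3 -0.4]
 [-1.6 -1.2]
 [-0.5 -0.1]
 [ 1.2 -0.4]
 [ 0.3  0.6]
 [-0.8 -0.3]]
ptr [-162.3 -192.2   44. ]
ptrbase [-154.9 -190.5   44. ]
tab [-172.5  -77.8   52. ]
tab [-189.2  -81.6   52. ]
tab [-202.   -81.1   52. ]
arm-y side [-150.8 -212.2   46. ]
arm +y side [-155.2 -174.3   46. ]
arm far [  46.  -211.4   46. ]
sc tabtop [-194.7  -78.5   52. ]
sc platetopL [-136. -204.  103.]
sc levertip [-135.  -158.3   98. ]
(array([[0.60990655, 0.03327709, 0.        ]]), None, 'basket', array([0.64763071, 0.22178304, 0.075     ]))
```

```bash
cat >> h.py <<'E'
from scipy.spatial.transform import Rotation as Ro
def goal(p,sxyz,flip,tilt=0.):
    # tool z down, tool y = -/+ stand y
    c,s=np.cos(p[2]),np.sin(p[2]);y=np.array([-s,c,0])*(-1 if flip else 1);z=np.array([0,0,-1.]);x=np.cross(y,z)
    return S2W(p,[sxyz])[0],Ro.from_matrix(np.c_[x,y,z])
def delta(p,sxyz,flip):
    s=manip.sense();R=Ro.from_rotvec(s["eef_rot"]);P,G=goal(p,sxyz,flip)
    return (R.inv().apply(P-s["ee_pos"])*1e3).round(1),(R.inv()*G).as_rotvec().round(3),P.round(3)
E
python3 - <<'E'
from h import *
p=np.load("p.npy")
for fl in(0,1):print(delta(p,[-.13,-.1785,.25],fl))
s=manip.sense();R=Ro.from_rotvec(s["eef_rot"]);print(R.as_matrix().round(2))
i=camera_info("wrist");print(R.inv().apply(ray(i,320,200)[0]-s["ee_pos"]))
E
```

```text
(array([-452.5, -540.8,  -18.7]), array([-0.002, -0.001, -0.224]), array([ 0.446, -0.114,  0.25 ]))
(array([-452.5, -540.8,  -18.7]), array([-1.000e-03,  3.000e-03,  2.917e+00]), array([ 0.446, -0.114,  0.25 ]))
[[-0.91  0.42 -0.  ]
 [ 0.42  0.91 -0.  ]
 [ 0.   -0.   -1.  ]]
[ 0.07071684  0.00093963 -0.1425136 ]
```

Emit:
play_rows(
  plan=[
    {"offset": [-20, -24, -3], "delta_rot": [0, 0, 0], "fingers": 85},
    {"offset": [-52, -62, -8], "delta_rot": [0, 0, 0], "fingers": 85},
    {"offset": [-90, -107, -14], "delta_rot": [0, 0, 0], "fingers": 85},
    {"offset": [-128, -152, -19], "delta_rot": [0, 0, 0], "fingers": 85},
    {"offset": [-166, -198, -19], "delta_rot": [0, 0, 0], "fingers": 85},
    {"offset": [-204, -243, -19], "delta_rot": [0, 0, 0], "fingers": 85},
    {"offset": [-242, -289, -19], "delta_rot": [0, 0, 0], "fingers": 85},
    {"offset": [-280, -334, -19], "delta_rot": [0, 0, 0], "fingers": 85},
  ],
)

```text
time: 1.1
ee_pos: [0.3764, 0.1446, 0.2503]
eef_rot: [0.676, 3.068, 0.0]
force: [1.3, 0.8, 1.0]
width: 0.085
grip_force: 0.0
```

Emit:
play_rows(
  plan=[
    {"offset": [-38, -45, 0], "delta_rot": [0, 0, -0.05], "fingers": 85},
    {"offset": [-76, -90, 0], "delta_rot": [0, 0, -0.1], "fingers": 85},
    {"offset": [-112, -133, 0], "delta_rot": [0, 0, -0.16], "fingers": 85},
    {"offset": [-142, -170, 0], "delta_rot": [0, 0, -0.2], "fingers": 85},
    {"offset": [-162, -195, 0], "delta_rot": [0, 0, -0.224], "fingers": 85},
    {"offset": [-172, -207, 0], "delta_rot": [0, 0, -0.224], "fingers": 85},
    {"offset": [-172, -207, 0], "delta_rot": [0, 0, -0.224], "fingers": 85},
  ],
)

```text
time: 1.98
ee_pos: [0.4453, -0.1139, 0.2501]
eef_rot: [-0.332, -3.123, -0.001]
force: [-0.2, 0.7, 0.2]
width: 0.0852
grip_force: 0.0
```

```bash
python3 - <<'E'
from h import *
p=np.load("p.npy");s=manip.sense();print(s["time"],s["ee_pos"],s["joints"].round(2));print(delta(p,[-.13,-.1785,.25],0))
i=camera_info("wrist");im=snap("wrist","w0.png")
print(proj(i,S2W(p,[(-.125,-.204,.103),(-.165,-.192,.044),(-.178,-.0795,.052),(-.193,-.0795,.052)])).round(0))
E
```

```text
1.975 [ 0.44531556 -0.11394717  0.25005881] [-0.49  0.28  1.81  0.    1.06 -1.85]
(array([-0.4, -0.2,  0.1]), array([ 0.001, -0.001, -0.002]), array([ 0.446, -0.114,  0.25 ]))
[[290. 190.]
 [304. 140.]
 [412. 128.]
 [413. 113.]]
```

View pics/w0.png

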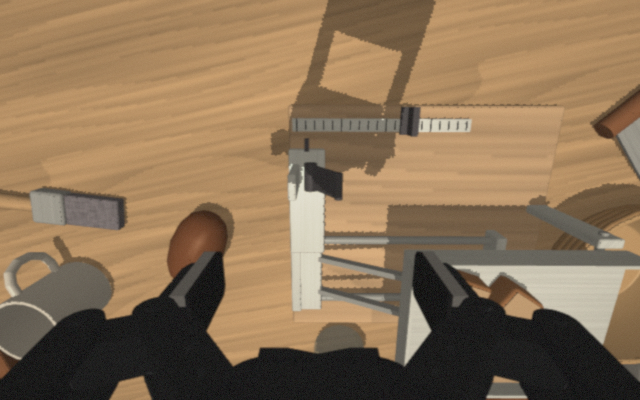

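```bash
python3 - <<'E'
import cv2
a=cv2.imread("pics/w0.png")[95:205,280:430];cv2.imwrite("pics/w1.png",cv2.resize(a,None,fx=5,fy=5,interpolation=cv2.INTER_CUBIC))
E
```

```text
(no output)
```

View pics/w1.png

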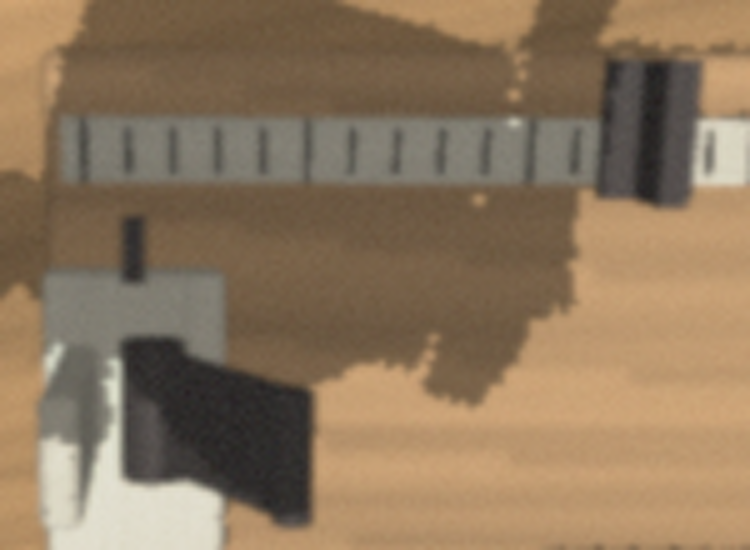

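Wrist view: the pointer is at (306,140), the plate's top at (292,187) and the lever's outer edge at u≈342, all where predicted. The tab block spans u 400–419. I'm descending around the plate and lever.

Emit:
play_rows(
  plan=[
    {"offset": [3, 0, 25], "delta_rot": [0, 0, 0], "fingers": 85},
    {"offset": [3, 0, 65], "delta_rot": [0, 0, 0], "fingers": 85},
    {"offset": [3, 0, 105], "delta_rot": [0, 0, 0], "fingers": 85},
    {"offset": [3, 0, 140], "delta_rot": [0, 0, 0], "fingers": 85},
    {"offset": [3, 0, 165], "delta_rot": [0, 0, 0], "fingers": 85},
    {"offset": [3, 0, 180], "delta_rot": [0, 0, 0], "fingers": 85},
    {"offset": [3, 0, 188], "delta_rot": [0, 0, 0], "fingers": 85},
    {"offset": [3, 0, 188], "delta_rot": [0, 0, 0], "fingers": 85},
  ],
)

```text
time: 3.02
ee_pos: [0.4422, -0.1122, 0.0622]
eef_rot: [-0.327, -3.124, -0.001]
force: [0.5, 0.4, -0.3]
width: 0.0848
grip_force: 0.0
```

Emit:
play_rows(
  plan=[
    {"offset": [0, 3, 0], "delta_rot": [0, 0, 0], "fingers": 85},
    {"offset": [0, 8, 0], "delta_rot": [0, 0, 0], "fingers": 85},
    {"offset": [0, 13, 0], "delta_rot": [0, 0, 0], "fingers": 85},
    {"offset": [0, 18, 0], "delta_rot": [0, 0, 0], "fingers": 85},
    {"offset": [0, 23, 0], "delta_rot": [0, 0, 0], "fingers": 85},
    {"offset": [0, 26, 0], "delta_rot": [0, 0, 0], "fingers": 85},
    {"offset": [0, 26, 0], "delta_rot": [0, 0, 0], "fingers": 85},
  ],
)

```text
time: 3.9
ee_pos: [0.448, -0.0884, 0.0627]
eef_rot: [0.328, 3.124, -0.002]
force: [-2.1, -5.9, 2.0]
width: 0.0849
grip_force: 2.9
```

```bash
python3 - <<'E'
from h import *
p=np.load("p.npy");s=manip.sense();print(s["time"],(W2S(p,s["ee_pos"])*1e3).round(1),s["force"].round(1))
i=camera_info("wrist");a=snap("wrist","w2.png");b=snap("scene","sc2.png")
cv2.imwrite("pics/c2.png",np.vstack([cv2.resize(a[20:220,170:570],None,fx=1.5,fy=1.5),cv2.resize(b[160:240,270:430],None,fx=3.75,fy=3.75)])[:,:,::-1])
E
```

```text
3.9 [-133.1 -152.7   62.7] [-2.1 -5.9  2. ]
```

View pics/c2.png

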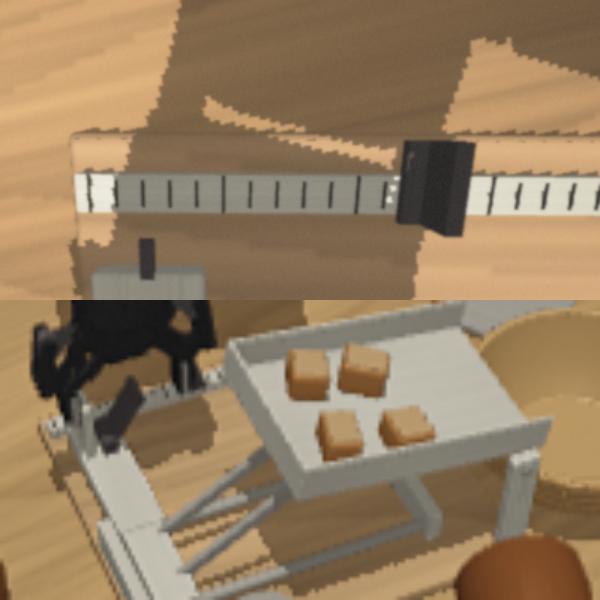

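```bash
python3 - <<'E'
from h import *
p=np.load("p.npy");i=camera_info("wrist")
f=lambda x,y,z:(W2S(p,onz(i,170+x/1.5,20+y/1.5,z))*1e3).round(1)
print("ptr",f(148,242,.044));
for x,y in((474,145),(465,235),(450,145),(438,235)):print("tab52",f(x,y,.052))
for x,y in((403,145),(397,215)):print("tab low",f(x,y,.025))
E
python3 -c "
import cv2
a=cv2.imread('pics/w2.png')[105:190,420:500];cv2.imwrite('pics/w3.png',cv2.resize(a,None,fx=7,fy=7,interpolation=cv2.INTER_CUBIC))"
```

```text
ptr [-165.6 -177.5   44. ]
tab52 [-198.3  -74.4   52. ]
tab52 [-169.9  -73.1   52. ]
tab52 [-198.3  -81.8   52. ]
tab52 [-169.9  -81.9   52. ]
tab low [-197.3  -86.5   25. ]
tab low [-171.7  -86.    25. ]
```

View pics/w3.png

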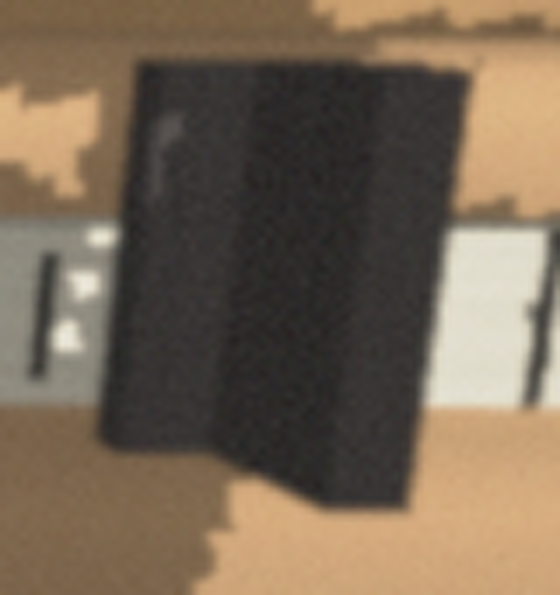

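```bash
python3 - <<'E'
from h import *
p=np.load("p.npy");i=camera_info("wrist")
for x,y in((325,505),(410,505),(378,70),(468,70)):print((W2S(p,onz(i,420+x/7-.4,105+y/7-.4,.052))*1e3).round(1))
E
```

```text
[-169.9  -79.9   52. ]
[-169.9  -74.    52. ]
[-199.2  -80.2   52. ]
[-199.2  -74.3   52. ]
```

Emit:
play_rows(
  plan=[
    {"offset": [0, 5, 0], "delta_rot": [0, 0, 0], "fingers": 85},
    {"offset": [0, 12, 0], "delta_rot": [0, 0, 0], "fingers": 85},
    {"offset": [0, 19, 0], "delta_rot": [0, 0, 0], "fingers": 85},
    {"offset": [0, 26, 0], "delta_rot": [0, 0, 0], "fingers": 85},
    {"offset": [0, 33, 0], "delta_rot": [0, 0, 0], "fingers": 85},
    {"offset": [0, 40, 0], "delta_rot": [0, 0, 0], "fingers": 85},
    {"offset": [0, 46, 0], "delta_rot": [0, 0, 0], "fingers": 85},
    {"offset": [0, 50, 0], "delta_rot": [0, 0, 0], "fingers": 85},
  ],
)

```text
time: 5.0
ee_pos: [0.4588, -0.0385, 0.0624]
eef_rot: [0.328, 3.123, -0.0]
force: [0.5, -3.6, 2.4]
width: 0.0849
grip_force: 1.8
```

Emit:
play_rows(
  plan=[
    {"offset": [0, 5, 0], "delta_rot": [0, 0, 0], "fingers": 85},
    {"offset": [0, 11, 0], "delta_rot": [0, 0, 0], "fingers": 85},
    {"offset": [0, 17, 0], "delta_rot": [0, 0, 0], "fingers": 85},
    {"offset": [0, 23, 0], "delta_rot": [0, 0, 0], "fingers": 85},
    {"offset": [0, 29, 0], "delta_rot": [0, 0, 0], "fingers": 85},
    {"offset": [0, 35, 0], "delta_rot": [0, 0, 0], "fingers": 85},
    {"offset": [0, 40, 0], "delta_rot": [0, 0, 0], "fingers": 85},
    {"offset": [0, 44, 0], "delta_rot": [0, 0, 0], "fingers": 85},
  ],
)

```text
time: 6.0
ee_pos: [0.4673, 0.0047, 0.0622]
eef_rot: [-0.329, -3.124, -0.0]
force: [1.0, -2.6, -0.4]
width: 0.0851
grip_force: 1.2
```

```bash
python3 - <<'E'
from h import *
p=np.load("p.npy");s=manip.sense();print(s["time"],(W2S(p,s["ee_pos"])*1e3).round(1),s["force"].round(1))
a=snap("wrist","w4.png");b=snap("scene","sc4.png")
cv2.imwrite("pics/c4.png",np.vstack([cv2.resize(a[80:200,250:450],None,fx=3.2,fy=3.2,interpolation=cv2.INTER_CUBIC)[:200+184],cv2.resize(b[150:214+5,290:482],None,fx=640/192,fy=640/192,interpolation=cv2.INTER_CUBIC)[:213]])[:,:,::-1])
E
```

```text
6.0 [-133.6  -57.7   62.2] [ 1.  -2.6 -0.4]
```

View pics/c4.png

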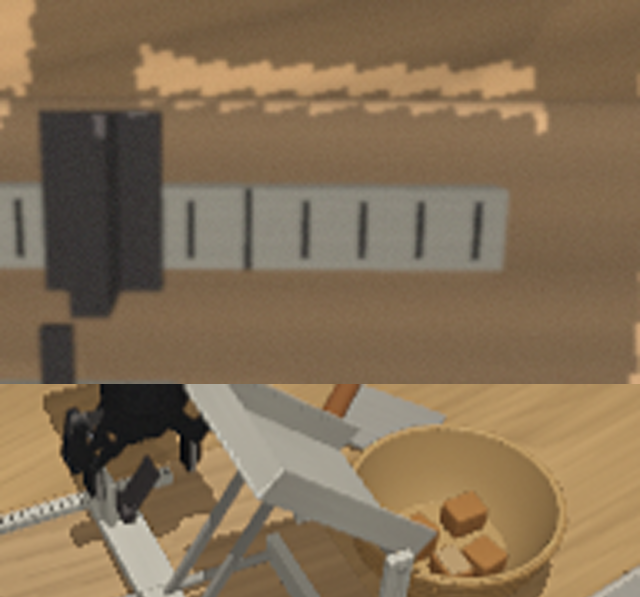

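```bash
python3 - <<'E'
from h import *
p=np.load("p.npy");i=camera_info("wrist")
print(W2S(p,onz(i,250+91/3.2-.35,80+315/3.2-.35,.052))*1e3,W2S(p,onz(i,250+57/3.2-.35,80+326/3.2-.35,.044))*1e3)
b=cv2.imread("pics/sc4.png")
E
```

```text
[-170.53611879  -76.08543462   52.        ] [-166.95189682  -82.623684     44.        ]
```

Emit:
play_rows(
  plan=[
    {"offset": [0, 2.5, 0], "delta_rot": [0, 0, 0], "fingers": 85},
    {"offset": [0, 5, 0], "delta_rot": [0, 0, 0], "fingers": 85},
    {"offset": [0, 6.5, 0], "delta_rot": [0, 0, 0], "fingers": 85},
    {"offset": [0, 6.5, 0], "delta_rot": [0, 0, 0], "fingers": 85},
    {"offset": [0, 6.5, 0], "delta_rot": [0, 0, 0], "fingers": 85},
  ],
)

```text
time: 6.72
ee_pos: [0.4686, 0.0108, 0.0623]
eef_rot: [-0.329, -3.124, -0.0]
force: [-0.8, -1.0, 0.8]
width: 0.0847
grip_force: 0.4
```

```bash
cat > m.py <<'E'
from h import *
import sys
p=np.load("p.npy");s=manip.sense();print(s["time"],(W2S(p,s["ee_pos"])*1e3).round(1),s["force"].round(1),s["width"])
i=camera_info("wrist");a=snap("wrist",sys.argv[1]+"w.png");b=snap("scene",sys.argv[1]+"s.png");t=snap("top",sys.argv[1]+"t.png")
cv2.imwrite("pics/"+sys.argv[1]+".png",np.vstack([cv2.resize(a[100:200,240:400],None,fx=4,fy=4,interpolation=cv2.INTER_CUBIC)[80:],np.hstack([cv2.resize(b[150:220,300:380],(320,280),interpolation=cv2.INTER_CUBIC),cv2.resize(b[150:220,370:450] if 0 else t[130:200,180:260],(320,280),interpolation=cv2.INTER_CUBIC)])])[:,:,::-1])
E
python3 m.py c5
```

```text
6.725 [-133.6  -51.4   62.3] [-0.8 -1.   0.8] 0.08466043185494121
```

View pics/c5.png

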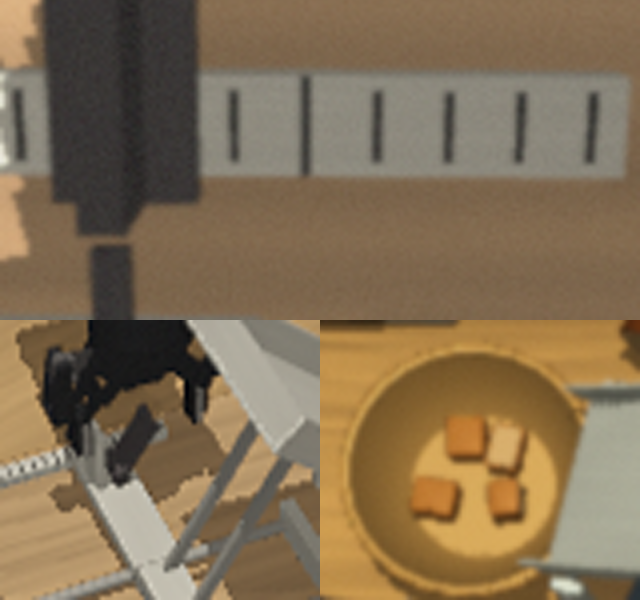

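```bash
python3 - <<'E'
from h import *
p=np.load("p.npy");i=camera_info("wrist")
print(W2S(p,onz(i,240+104/4-.4,178,.052))*1e3,W2S(p,onz(i,240+112/4-.4,181,.044))*1e3)
E
```

```text
[-169.56747489  -76.25712606   52.        ] [-166.19733245  -76.64182884   44.        ]
```

Scene and top views: all four rusks are in the basket, the lever is open, and the pointer is within 0.4 mm of the tab. Next I narrow the fingers, backing the tool off to match so the leg stays put.

Emit:
play_rows(
  plan=[
    {"offset": [0, 0, 0], "delta_rot": [0, 0, 0], "fingers": 83},
    {"offset": [0, -0.8, 0], "delta_rot": [0, 0, 0], "fingers": 81},
    {"offset": [0, -1.8, 0], "delta_rot": [0, 0, 0], "fingers": 79},
    {"offset": [0, -2.8, 0], "delta_rot": [0, 0, 0], "fingers": 77},
    {"offset": [0, -3.8, 0], "delta_rot": [0, 0, 0], "fingers": 75},
    {"offset": [0, -4.8, 0], "delta_rot": [0, 0, 0], "fingers": 75},
  ],
)

```text
time: 7.62
ee_pos: [0.468, 0.0058, 0.0623]
eef_rot: [0.329, 3.124, -0.0]
force: [1.7, -0.8, 0.0]
width: 0.0749
grip_force: 0.4
```

```bash
cat > q.py <<'E'
from h import *
p=np.load("p.npy");s=manip.sense();y=W2S(p,s["ee_pos"])*1e3;print(s["time"],y.round(1),s["force"].round(1),s["width"],s["grip_force"],"pad y",(y[1]-s["width"]*500).round(1),"want -93.7")
E
python3 q.py
```

```text
7.625 [-133.   -56.4   62.3] [ 1.7 -0.8  0. ] 0.07488377265686308 0.3521388676017523 pad y -93.8 want -93.7
```

Emit:
play_rows(
  plan=[
    {"offset": [0, -1, 0], "delta_rot": [0, 0, 0], "fingers": 72},
    {"offset": [0, -2.5, 0], "delta_rot": [0, 0, 0], "fingers": 69},
    {"offset": [0, -4, 0], "delta_rot": [0, 0, 0], "fingers": 66},
    {"offset": [0, -5.5, 0], "delta_rot": [0, 0, 0], "fingers": 63},
    {"offset": [0, -7, 0], "delta_rot": [0, 0, 0], "fingers": 60},
    {"offset": [0, -8.5, 0], "delta_rot": [0, 0, 0], "fingers": 57},
    {"offset": [0, -10, 0], "delta_rot": [0, 0, 0], "fingers": 54},
    {"offset": [0, -10.5, 0], "delta_rot": [0, 0, 0], "fingers": 54},
  ],
)

```text
time: 8.62
ee_pos: [0.4656, -0.0044, 0.0623]
eef_rot: [-0.329, -3.124, -0.0]
force: [-0.2, -0.8, 1.3]
width: 0.0539
grip_force: 0.4
```

```bash
python3 q.py
```

```text
8.625 [-133.3  -66.9   62.3] [-0.2 -0.8  1.3] 0.0538561784812809 0.37329048849642277 pad y -93.8 want -93.7
```

Emit:
play_rows(
  plan=[
    {"offset": [0, -1, 0], "delta_rot": [0, 0, 0], "fingers": 51},
    {"offset": [0, -2.5, 0], "delta_rot": [0, 0, 0], "fingers": 48},
    {"offset": [0, -4, 0], "delta_rot": [0, 0, 0], "fingers": 45},
    {"offset": [0, -5.5, 0], "delta_rot": [0, 0, 0], "fingers": 42},
    {"offset": [0, -7, 0], "delta_rot": [0, 0, 0], "fingers": 39},
    {"offset": [0, -8.5, 0], "delta_rot": [0, 0, 0], "fingers": 36},
    {"offset": [0, -10, 0], "delta_rot": [0, 0, 0], "fingers": 33},
    {"offset": [0, -10.5, 0], "delta_rot": [0, 0, 0], "fingers": 33},
  ],
)

```text
time: 9.62
ee_pos: [0.4637, -0.0148, 0.0625]
eef_rot: [0.329, 3.123, -0.0]
force: [0.1, -1.2, 3.4]
width: 0.0332
grip_force: 2.7
```

```bash
python3 q.py
```

```text
9.625 [-133.   -77.4   62.5] [ 0.1 -1.2  3.4] 0.033227032898301055 2.7407290162876485 pad y -94.1 want -93.7
```

Emit:
play_rows(
  plan=[
    {"offset": [0, -1, 0], "delta_rot": [0, 0, 0], "fingers": 30.5},
    {"offset": [0, -2.2, 0], "delta_rot": [0, 0, 0], "fingers": 28},
    {"offset": [0, -3.2, 0], "delta_rot": [0, 0, 0], "fingers": 26},
    {"offset": [0, -3.2, 0], "delta_rot": [0, 0, 0], "fingers": 24},
    {"offset": [0, -3.2, 0], "delta_rot": [0, 0, 0], "fingers": 18},
    {"offset": [0, -3.2, 0], "delta_rot": [0, 0, 0], "fingers": 10},
    {"offset": [0, -3.2, 0], "delta_rot": [0, 0, 0], "fingers": 10},
    {"offset": [0, -3.2, 0], "delta_rot": [0, 0, 0], "fingers": 10},
  ],
)

```text
time: 10.62
ee_pos: [0.4631, -0.0178, 0.0626]
eef_rot: [0.331, 3.123, 0.001]
force: [0.4, -2.1, 8.0]
width: 0.0244
grip_force: 58.6
```

```bash
python3 q.py; python3 m.py c6
```

```text
10.625 [-133.   -80.5   62.6] [ 0.4 -2.1  8. ] 0.024369108824426847 58.62855792045593 pad y -92.7 want -93.7
10.625 [-133.   -80.5   62.6] [ 0.4 -2.1  8. ] 0.024369108824426847
```

View pics/c6.png

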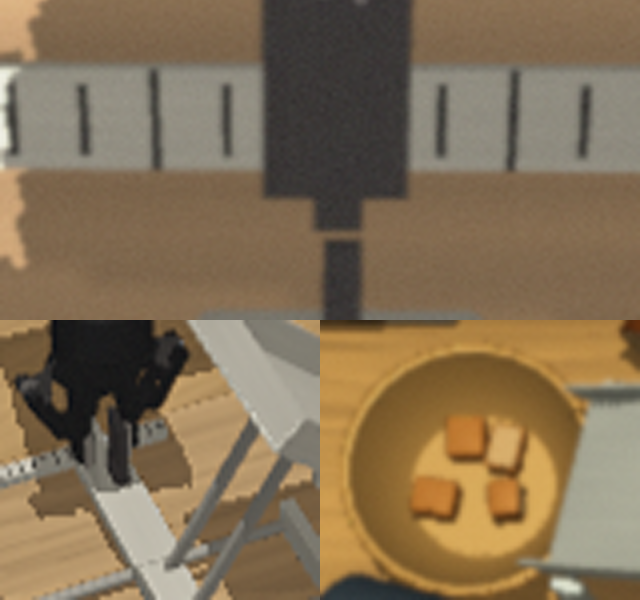

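Emit:
play_rows(
  plan=[
    {"offset": [0, -0.4, 0], "delta_rot": [0, 0, 0], "fingers": 10},
    {"offset": [0, -0.8, 0], "delta_rot": [0, 0, 0], "fingers": 10},
    {"offset": [0, -0.8, 0], "delta_rot": [0, 0, 0], "fingers": 10},
    {"offset": [0, -0.8, 0], "delta_rot": [0, 0, 0], "fingers": 10},
    {"offset": [0, -0.8, 0], "delta_rot": [0, 0, 0], "fingers": 10},
  ],
)

```text
time: 11.4
ee_pos: [0.463, -0.0185, 0.0626]
eef_rot: [0.331, 3.123, 0.001]
force: [-0.8, -1.9, 7.3]
width: 0.0246
grip_force: 58.5
```

```bash
python3 q.py; python3 - <<'E'
from h import *
i=camera_info("wrist");a=camera("wrist").astype(int).sum(2);p=np.load("p.npy")
for v,z in((154,.052),(174,.052),(176,.052),(184,.044),(188,.044),(192,.044)):
    u=np.where(a[v,295:360]<230)[0]+295
    if len(u):print(v,u.min(),u.max(),W2S(p,onz(i,(u.min()+u.max())/2,v,z))[1]*1e3)
E
```

```text
11.4 [-132.9  -81.2   62.6] [-0.8 -1.9  7.3] 0.02460791620762967 58.45398545265198 pad y -93.5 want -93.7
154 297 351 -77.43024821774674
174 320 331 -76.66501565928874
176 320 331 -76.66005382131303
184 321 329 -76.7063698660549
188 321 329 -76.6966532763358
192 321 329 -76.68686610640756
```

The pointer and tab now match to within 0.1 mm, the lever is shut and the pinch reads 58 N. I'm handing in.

```bash
python3 -c "
from h import *
print(manip.sign_off())"
```

```text
the job is handed in; nothing more can be done
None
```

The job is handed in: all four rusks are in the basket, the pointer measures within 0.1 mm of the tab, and the arm still holds plate and lever pinched shut at 58 N with the tray up, at about 11.5 s of the 50 s allowed.

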